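Sort the counter bits into their trays

TASK

Sort the things lying about on the counter into the trays where they belong: the marker pen lengthwise in the long narrow tray, the roll of tape in the round dish, and the two wooden pegs in the divided tray, one in each bay and lying along the rib. Everything must lie flat on the floor of its tray, not propped on a rim or the rib, and be let go; leave the honey jar and the peach jar where they stand.

Things in the scene. Friction and masses are not known exactly. Their poses are not given: they have to be found in the camera images.
- marker_c (a point): A thick black and dark grey marker pen lying on its side, loose, 17 x 125 x 17 mm (x, y, z), about 22 g. Point at its centre, 8.5 mm above its underside; y runs along its length; grasp across x.
- peg_a_c (a point): A plain wooden spring peg lying flat, loose, 13 x 72 x 10 mm (x, y, z), about 12 g, solid (it does not spring open); the two pegs are alike and interchangeable. Point at its centre, 5 mm above its underside; y runs along its length; grasp across x.
- peg_b_c (a point): A plain wooden spring peg lying flat, loose, 13 x 72 x 10 mm (x, y, z), about 12 g, solid (it does not spring open); the two pegs are alike and interchangeable. Point at its centre, 5 mm above its underside; y runs along its length; grasp across x.
- tape_c (a point): A cream roll of tape lying flat, loose, 66 mm across and 24 mm high, about 60 g. Grasp it across the whole outside: fingers cannot enter its hole. Point at its centre, 12 mm above its underside; z is its axis.
- pen_tray: The long narrow tray, 70 x 160 mm outside (x, y), 62 x 152 mm inside, one undivided bay, length along y. Fixed to the table, dark wood. Origin at the centre of its underside; floor 4 mm above the table, rim only 8 mm above the table (4 mm above the floor), rim 4 mm thick.
- peg_tray: The nearly square tray with a low rib across its middle, 106 x 118 mm outside (x, y). The rib (4 mm thick, as high as the rim) runs along x at y = 0 and parts it into two equal bays, each 98 mm along x by 53 mm along y inside, centred at y = +28.5 mm and y = -28.5 mm. Fixed to the table, dark wood. Origin at the centre of its underside; floor 4 mm above the table, rim only 8 mm above the table (4 mm above the floor), rim 4 mm thick.
- tape_dish: The round dish, 112 mm across outside, 104 mm inside. Fixed to the table, dark wood. Origin at the centre of its underside; floor 4 mm above the table, rim only 8 mm above the table (4 mm above the floor), rim 4 mm thick.
- cash_box: Obstacle, always in the same place: a shut blue steel cash box, fixed, 203 x 256 mm (x, y) and 103 mm high over its lid handle, not part of the job. Origin at the centre of its underside.
- honey_jar_c (a point): Bystander: a loose honey jar with a cream lid, 60 mm across and 92 mm tall, standing upright; do not disturb. Point at its centre, 46 mm up.
- peach_jar_c (a point): Bystander: a loose peach jar with a cream lid, 60 mm across and 92 mm tall, standing upright; do not disturb. Point at its centre, 46 mm up.
There are look-alikes about, which are no part of the job. Of the things that look like the part that bears tape_c, take the one that is nearest to the robot's base at the start.

How it is judged:
At the end, for the whole second after the job is handed in: Marker flat in the long tray (centre within 24 mm across, 18 mm along of its middle), tape flat in the dish (within 19.5 mm of its centre), one peg flat in each bay (within 18 mm of the middle along the rib, 8 to 47 mm to its side); all on the tray floors, on no rim, rib or other thing (x of marker_c in the frame of pen_tray between -0.024 and 0.024 m and y of marker_c in the frame of pen_tray between -0.018 and 0.018 m and z of marker_c in the frame of pen_tray between 0.0105 and 0.0143 m and angle between marker_c's own y axis and vertical between 1.53 and 1.61 rad and horizontal distance between tape_c and tape_dish below 0.0195 m and z of tape_c in the frame of tape_dish between 0.0135 and 0.018 m and angle between tape_c's own z axis and vertical below 0.05 rad and ((x of peg_a_c in the frame of peg_tray between -0.018 and 0.018 m and y of peg_a_c in the frame of peg_tray between 0.008 and 0.047 m and z of peg_a_c in the frame of peg_tray between 0.007 and 0.0108 m and angle between each of peg_a_c, peg_b_c's own z axis and vertical below 0.06 rad and x of peg_b_c in the frame of peg_tray between -0.018 and 0.018 m and y of peg_b_c in the frame of peg_tray between -0.047 and -0.008 m and z of peg_b_c in the frame of peg_tray between 0.007 and 0.0108 m) or (x of peg_a_c in the frame of peg_tray between -0.018 and 0.018 m and y of peg_a_c in the frame of peg_tray between -0.047 and -0.008 m and z of peg_a_c in the frame of peg_tray between 0.007 and 0.0108 m and angle between each of peg_a_c, peg_b_c's own z axis and vertical below 0.06 rad and x of peg_b_c in the frame of peg_tray between -0.018 and 0.018 m and y of peg_b_c in the frame of peg_tray between 0.008 and 0.047 m and z of peg_b_c in the frame of peg_tray between 0.007 and 0.0108 m))); the robot touches nothing.
It fails at once if a bystander jar is pushed more than 15 mm or tipped over (distance of any of honey_jar_c, peach_jar_c from where it was at the start of the episode above 0.015 m or angle between any of honey_jar_c, peach_jar_c's own z axis and vertical above 0.3 rad).
It also fails if it takes over 99 s, if anything falls off the work surface, if the arm or the gripper's body presses on something with over 40 N, if the wrist force passes 120 N, or if a joint passes its speed limit or range.

ROBOT

A 7-joint arm with a two-finger parallel gripper is mounted at the origin on a cart in front of the work surface, level with it; the furniture and walls round the work are solid. World frame = base frame: x ahead of the robot, y to its left, z up, the work surface at z = 0. Lengths are in m, angles in rad, forces in N, time in s.
With the tool pointing down it reaches from about 0.4 to 0.85 m from the base axis. Payload 10.4 kg.
Tool frame: the origin (TCP) lies midway between the tips of the shut fingers; the grasp point (between the pads) lies 19 mm behind it (r.grasp_offset is the distance from the TCP to the grasp point, in m); z points along the fingers, y is the line along which they close (so a half turn about z gives the same grasp; the last joint's range is limited). The gripper opens to 87 mm and grips with 3 to 60 N. Pads are 19 mm wide; open, the fingers measure 117 mm over their backs; the gripper's body (75 mm by 190 mm) begins 51 mm behind the grasp point.
Start: joints at [1.286, 0.332, -0.065, 1.46, 0.022, 1.35, -0.088], TCP at [0.162, -0.604, 0.223] pointing down, gripper open.
Joint ranges: [-2.6, 2.6], [-0.5, 2.12], [-1.47, 1.34], [0.16, 2.42], [-1.27, 4.41], [0.06, 2.06], [-2.6, 2.6]. Speed limits (rad/s): [2.22, 2.22, 2.79, 2.79, 3.14, 3.14, 3.14].

INTERFACE

Orientations are given as a unit quaternion [x, y, z, w].
In Python, from bench import r gives the robot as it stands.
- The arm moves only by the tool drive_tool, never from a script. Its argument "moves" is a list that holds one entry, the list of rows, each a list of 7 numbers: the shift along the tool's x, y, z in m, then the turn, a rotation vector about the tool's x, y, z in rad, then the opening, from 0 (shut) to 1 (fully open). In form: [[[tx, ty, tz, ax, ay, az, jaw], ...]]. A call has 1 to 10 rows; each row shifts and turns the commanded pose from where the row before left it, along the tool's axes as they then stand; what a row does not reach is not made up. A row lasts 1/10 s, in which the tool goes at most 50 mm and 8.59 degrees, less where a joint would pass 70% of its speed; a pose out of reach is approached as far as the arm can. A call is refused whole if a number of a shift passes 0.05 or a number of a turn 0.15, either way. A call with a gripper value outside its range is refused whole. The fingers move at their own pace and stop on an object; "squeeze" is the grip in N (left out, the last holds). Time passes only in rows, so rows that do not move let the fingers close. It gives the time, the measured TCP pose, the force, the opening and the grip force at its end, in the units of the state.
- r.read_state(): the state, without advancing time (a new reading comes with each control period).
- r.camera(name): name is "side" or "top"; returns the picture (420x560x3 uint8, red, green, blue); there is no depth.
- r.camera_info(name): a dict with "mtx" (3x3 intrinsics, pixels), "k1" (the pictures are not rectified: a ray, as slopes to the right and down, at radius r is drawn at 1 + k1 r^2 times it, then the intrinsics apply), "rvec" (rotation vector, rad) and "tvec" (3), from world to camera coordinates, as OpenCV has them. Camera axes: x right, y down, z forward; pixel columns grow to the right and rows downward; lengths in m; the calibration is good to about 2 mm. A picture is of the moment at which its call begins. camera_info takes no time and is no camera call.
- r.close_job(): hands the job in; it is judged then, once.
Trained networks look in the newest picture that a camera, given by its name, has taken for a name from the list of things; names that differ only in an ending like _2 or _b are one class to them, and where a whole thing is asked for, a point or a joint stands for the part that bears it (a point fixed in the world has none). Each returns a list of dicts, best first, with "conf" (0 to 1); they miss things now and then, are a little off and sometimes report something else, mostly with a low value. They report only what shows in the picture. A call takes as long as a camera call. They do not tell look-alikes from the thing itself.
- r.find_in(camera, query): "bbox" ([left, top, right, bottom] in pixels, round what is visible of it).
- r.place_of(camera, query): "at" ([column, row] in pixels: a listed point, or the origin of a listed thing).
The state is a dict: "time": time; "joint_positions": joint angles; "joint_vel": joint speeds; "joint_torque": joint torques, N m; "ee_pos": TCP position; "eef_rot": TCP orientation; "ft_force": force on the tool from outside, world axes, zero at the start; "torque": the same for the moment, N m; "width": finger opening in m; "grip_force": force on a finger pad.
Only numpy, scipy, OpenCV 4.12 (cv2) and the standard library are available. Lean on these libraries where they do the work, as an engineer would, in place of code of your own. Each camera call takes 0.05 s, during which the arm holds its last target. There are 200 camera calls.

## Working session

There is one attempt and no reset: what is moved stays moved. The work goes in short steps, Python scripts to look and compute and a tool call to move; the robot and the scene stay as the last step left them, time stands still between calls to the robot, and variables do not carry over. Pictures are saved under pics/ and viewed, at most 14 in all, crops included, and the job is handed in when it is done.

Besides the shell and the picture viewer there is one more tool, called after "Call:" as name(argument=value, ...) on one line, values as JSON. drive_tool: Moves the arm, as the interface text tells. Its arguments: {"type":"object","properties":{"moves":{"type":"array"},"squeeze":{"type":"number"}},"required":["moves"]}

```bash
mkdir -p pics; cat > h.py <<'E'
import numpy as np, cv2
from bench import r
def cam(n):
    i=r.camera_info(n); R=cv2.Rodrigues(np.array(i['rvec'],float))[0]; return np.array(i['mtx'],float),i['k1'],R,np.array(i['tvec'],float).ravel()
def px2w(n,uv,z):
    K,k1,R,t=cam(n); d=np.linalg.solve(K,[uv[0],uv[1],1.])[:2]
    s=d.copy()
    for _ in range(20): s=d/(1+k1*(s@s))
    v=R.T@np.array([s[0],s[1],1]); c=-R.T@t
    return c+v*(z-c[2])/v[2]
def w2px(n,p):
    K,k1,R,t=cam(n); q=R@np.array(p,float)+t; s=q[:2]/q[2]; s=s*(1+k1*(s@s)); return K[:2,:2]@s+K[:2,2]
def snap(n,f):
    im=r.camera(n)[:,:,::-1].copy(); cv2.imwrite('pics/'+f,im); return im
E
python3 - <<'E'
from h import *
np.set_printoptions(precision=4,suppress=True)
for n in('top','side'):
    snap(n,n+'0.png'); K,k1,R,t=cam(n); print(n,'cam at',-R.T@t)
    for q,z in(('marker_c',.0085),('peg_a_c',.005),('tape_c',.012),('pen_tray',0),('peg_tray',0),('tape_dish',0),('honey_jar_c',.046),('peach_jar_c',.046),('cash_box',0)):
        for d in r.place_of(n,q): print(q,np.round(d['at']),round(d['conf'],2),px2w(n,d['at'],z)[:2])
s=r.read_state(); print(s['time'],s['ee_pos'],s['eef_rot'],s['width'],s['ft_force'])
E
```

```text
top cam at [0.4012 0.0588 1.3701]
marker_c [305. 277.] 0.48 [ 0.4576 -0.0318]
peg_a_c [221. 283.] 0.57 [0.4483 0.2061]
tape_c [299. 146.] 0.84 [ 0.8463 -0.0301]
tape_c [174. 223.] 0.79 [0.6243 0.3421]
tape_c [265. 281.] 0.5 [0.4506 0.0812]
pen_tray [407. 284.] 0.87 [ 0.4298 -0.3259]
pen_tray [253. 208.] 0.74 [0.6631 0.1127]
pen_tray [155. 285.] 0.44 [0.4477 0.3956]
peg_tray [154. 288.] 0.97 [0.4387 0.3997]
tape_dish [404. 235.] 0.64 [ 0.5708 -0.3259]
honey_jar_c [362. 204.] 0.63 [ 0.6579 -0.2008]
honey_jar_c [301. 279.] 0.44 [ 0.4516 -0.02  ]
peach_jar_c [132. 230.] 0.57 [0.6015 0.4521]
cash_box [252. 209.] 0.57 [0.6611 0.1163]
side cam at [ 0.3234 -1.0486  0.7914]
peg_a_c [227. 208.] 0.6 [0.4503 0.2023]
peg_a_c [250. 159.] 0.41 [0.6104 0.5645]
tape_c [356. 222.] 0.76 [ 0.8453 -0.0283]
tape_c [266. 181.] 0.41 [0.6284 0.3406]
pen_tray [260. 318.] 0.81 [ 0.4467 -0.3333]
peg_tray [218. 183.] 0.75 [0.4462 0.4   ]
tape_dish [307. 303.] 0.74 [ 0.578  -0.3194]
honey_jar_c [320. 257.] 0.95 [ 0.6547 -0.1997]
honey_jar_c [259. 320.] 0.26 [ 0.4383 -0.3791]
peach_jar_c [252. 160.] 0.9 [0.6018 0.4764]
peach_jar_c [295. 210.] 0.65 [0.6588 0.0528]
peach_jar_c [323. 257.] 0.16 [ 0.6632 -0.2037]
cash_box [294. 210.] 0.69 [0.6796 0.1248]
1.0 [ 0.1618 -0.6037  0.2226] [0.9914 0.1305 0.     0.0001] 0.08703087991556757 [ 0.6576 -0.2281 -0.1498]
```

```bash
python3 - <<'E'
import cv2
a=cv2.imread('pics/top0.png')[110:350,100:450]; cv2.imwrite('pics/top0c.png',cv2.resize(a,None,fx=2.28,fy=2.28,interpolation=cv2.INTER_CUBIC))
a=cv2.imread('pics/side0.png'); cv2.imwrite('pics/side0c.png',cv2.resize(a[120:360,150:440],None,fx=2.4,fy=2.4,interpolation=cv2.INTER_CUBIC))
E
```

```text
(no output)
```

View pics/top0c.png

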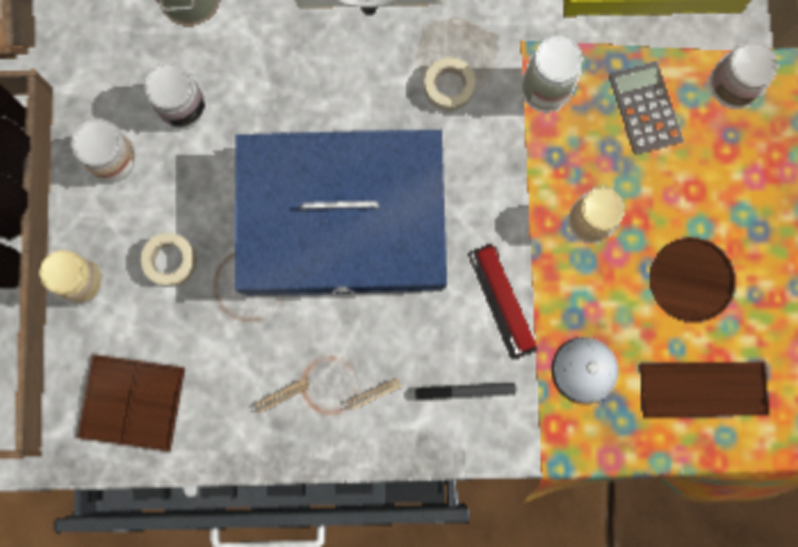

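View pics/side0c.png

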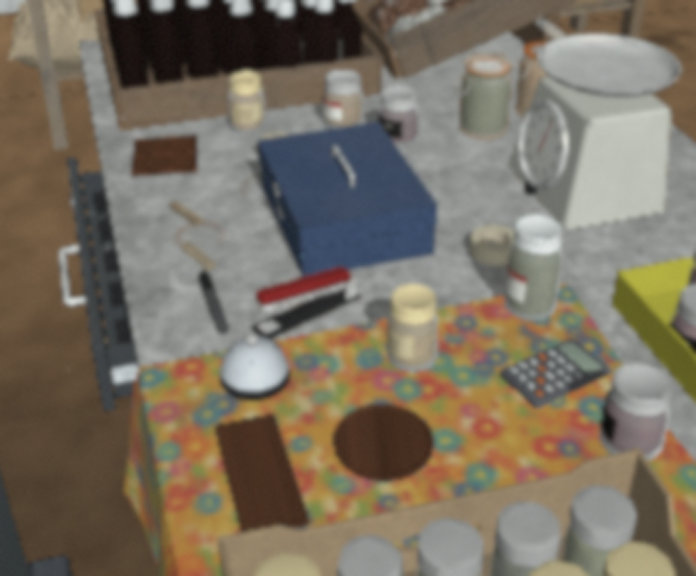

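Tape candidates are the ring at top px (174,223), about 0.71 m from the base, and the ring at (299,146), about 0.85 m away. The nearer one, (174,223), is the tape to take. The pegs are near px (222,283) and (262,282), the marker near (302,281), and the trays are the dark brown shapes. The cream-lid jars are at about (362,204) and (132,230). Next I'll segment for precise poses.

```bash
cat > seg.py <<'E'
from h import *
def seg(n,im,box,thr,z,name):
    # local-background difference mask -> world polygon -> PCA/minAreaRect in mm
    x0,y0,x1,y1=box; c=im[y0:y1,x0:x1]
    m=thr(c).astype(np.uint8)
    k,l,s,_=cv2.connectedComponentsWithStats(m,connectivity=8)
    j=1+np.argmax(s[1:,4]); ys,xs=np.nonzero(l==j)
    P=np.array([px2w(n,(a+x0,b+y0),z)[:2] for a,b in zip(xs,ys)])
    rc=cv2.minAreaRect((P*1000).astype(np.float32)); bp=cv2.boxPoints(rc)
    e=bp[1]-bp[0]; f=bp[2]-bp[1]; L=e if np.hypot(*e)>np.hypot(*f) else f
    _,_,V=np.linalg.svd(P-P.mean(0),full_matrices=False)
    print(n,name,'cen',np.round(P.mean(0),4),'rect',np.round(rc[0],1),np.round(rc[1],1),'long ang deg rect %.1f pca %.1f'%(np.degrees(np.arctan2(L[1],L[0]))%180,np.degrees(np.arctan2(V[0,1],V[0,0]))%180),'n',len(P))
sat=lambda c:cv2.cvtColor(c,cv2.COLOR_BGR2HSV)[...,1]
gray=lambda c:cv2.cvtColor(c,cv2.COLOR_BGR2GRAY)
E
python3 - <<'E'
from seg import *
t=cv2.imread('pics/top0.png'); s=cv2.imread('pics/side0.png')
wood=lambda c:(c[...,2].astype(int)-c[...,0]>35)
dark=lambda c:gray(c)<90
brown=lambda c:(gray(c)<75)
seg('top',t,(130,262,185,312),brown,.008,'pegtray')
seg('top',t,(376,263,442,298),brown,.008,'pentray')
seg('top',t,(380,210,428,255),brown,.008,'dish')
seg('top',t,(276,274,330,288),dark,.0085,'marker')
seg('top',t,(205,270,237,292),wood,.008,'peg1')
seg('top',t,(245,272,278,292),wood,.008,'peg2')
seg('top',t,(160,210,187,238),wood,.024,'tape')
B=lambda f:(lambda uv:(uv[0]/2.4+150,uv[1]/2.4+120))
seg('side',s,(200,172,236,196),brown,.008,'pegtray')
seg('side',s,(238,290,280,342),brown,.008,'pentray')
seg('side',s,(285,285,335,325),brown,.008,'dish')
seg('side',s,(228,230,248,262),dark,.0085,'marker')
seg('side',s,(218,202,245,216),wood,.008,'peg1')
seg('side',s,(222,215,243,234),wood,.008,'peg2')
# crate wall: side crop px top/bottom edges of left front corner & right
for uv in((120,125),(385,92)):print('crate bottom',px2w('side',(uv[0]/2.4+150,uv[1]/2.4+120),0))
for z in(0,.04,.06,.08):
  print(z,'crate inner edge top', px2w('top',(100+45/2.28,110+75/2.28),z)[:2],px2w('top',(100+40/2.28,110+455/2.28),z)[:2],'sidetop',px2w('side',(150+108/2.4,120+92/2.4),z)[:2],px2w('side',(150+382/2.4,120+62/2.4),z)[:2])
for n,im,(x0,y0,x1,y1) in(('top',t,(130,190,330,300)),('side',s,(195,165,295,270))):
  c=cv2.resize(im[y0:y1,x0:x1],None,fx=790/(x1-x0) if n=='top' else 5.5,fy=790/(x1-x0) if n=='top' else 5.5,interpolation=cv2.INTER_CUBIC); cv2.imwrite(f'pics/{n}_z.png',c)
E
```

```text
top pegtray cen [0.4426 0.3887] rect [442.9 388.8] [115.7 101.7] long ang deg rect 80.5 pca 80.0 n 1467
top pentray cen [ 0.4399 -0.3267] rect [ 439.8 -327.1] [159.   65.1] long ang deg rect 88.4 pca 89.3 n 1288Traceback (most recent call last):
  File "<stdin>", line 8, in <module>
  File "seg.py", line 8, in seg
    P=np.array([px2w(n,(a+x0,b+y0),z)[:2] for a,b in zip(xs,ys)])
                ~~~~^^^^^^^^^^^^^^^^^
  File "h.py", line 6, in px2w
    K,k1,R,t=cam(n); d=np.linalg.solve(K,[uv[0],uv[1],1.])[:2]
             ~~~^^^
  File "h.py", line 4, in cam
    i=r.camera_info(n); R=cv2.Rodrigues(np.array(i['rvec'],float))[0]; return np.array(i['mtx'],float),i['k1'],R,np.array(i['tvec'],float).ravel()
ValueError: time passes only in moves, steps and waits
```

Camera info is being queried too often, so I'll cache it.

```bash
sed -i 's/^def cam/from functools import lru_cache\n@lru_cache(None)\ndef cam/' h.py
cat > m.py <<'E'
from seg import *
t=cv2.imread('pics/top0.png'); s=cv2.imread('pics/side0.png')
wood=lambda c:(c[...,2].astype(int)-c[...,0]>35)
dark=lambda c:gray(c)<90
brown=lambda c:(gray(c)<75)
for n,im,(x0,y0,x1,y1),f in(('top',t,(130,190,330,300),3.95),('side',s,(195,165,295,270),5.5)):
  cv2.imwrite(f'pics/{n}_z.png',cv2.resize(im[y0:y1,x0:x1],None,fx=f,fy=f,interpolation=cv2.INTER_CUBIC))
for a in (('top',t,(380,210,428,255),brown,.008,'dish'),
('top',t,(276,274,330,288),dark,.0085,'marker'),
('top',t,(205,270,237,292),wood,.008,'peg1'),
('top',t,(245,272,278,292),wood,.008,'peg2'),
('top',t,(160,210,187,238),wood,.024,'tape'),
('side',s,(200,172,236,196),brown,.008,'pegtray'),
('side',s,(238,290,280,342),brown,.008,'pentray'),
('side',s,(285,285,335,325),brown,.008,'dish'),
('side',s,(228,230,248,262),dark,.0085,'marker'),
('side',s,(218,202,245,216),wood,.008,'peg1'),
('side',s,(222,215,243,234),wood,.008,'peg2')):
  try: seg(*a)
  except Exception as e: print(a[-1],e)
for uv in((120,125),(385,92)):print('crate bottom',px2w('side',(uv[0]/2.4+150,uv[1]/2.4+120),0))
for z in(0,.04,.06,.08):
  print(z,'crate edge top', px2w('top',(100+45/2.28,110+75/2.28),z)[:2],px2w('top',(100+40/2.28,110+455/2.28),z)[:2],'side',px2w('side',(150+108/2.4,120+92/2.4),z)[:2],px2w('side',(150+382/2.4,120+62/2.4),z)[:2])
E
python3 m.py
```

```text
top dish cen [ 0.5787 -0.3234] rect [ 578.4 -324.3] [105. 106.] long ang deg rect 132.1 pca 117.9 n 1058
top marker cen [ 0.4467 -0.0254] rect [446.5 -26.9] [ 14.7 120.4] long ang deg rect 90.8 pca 91.9 n 209
top peg1 cen [0.4515 0.1897] rect [443.1 185.1] [41.7 80.6] long ang deg rect 124.1 pca 116.6 n 114
top peg2 cen [0.4479 0.0797] rect [446.2  84.4] [10.3 64.8] long ang deg rect 113.1 pca 113.7 n 63
top tape cen [0.6205 0.343 ] rect [620.1 343.3] [61.6 60.5] long ang deg rect 0.5 pca 56.8 n 231
side pegtray cen [0.4446 0.3784] rect [443.7 380.3] [108.7  94.2] long ang deg rect 80.6 pca 79.7 n 331
side pentray cen [ 0.4429 -0.3349] rect [ 442.3 -333.2] [ 66.5 158.4] long ang deg rect 90.0 pca 90.9 n 1177
side dish cen [ 0.5805 -0.3298] rect [ 580.6 -328.3] [106.7 104.7] long ang deg rect 73.0 pca 64.3 n 988
side marker cen [ 0.4485 -0.025 ] rect [448.1 -27.1] [ 14.3 129.1] long ang deg rect 90.5 pca 91.3 n 103
peg1 attempt to get argmax of an empty sequence
peg2 attempt to get argmax of an empty sequence
crate bottom [0.38701329 0.52094003 0.        ]
crate bottom [0.86898159 0.50320869 0.        ]
0 crate edge top [0.87503317 0.51145279] [0.38049962 0.50178606] side [0.3794326  0.66233335] [0.90697051 0.63206788]
0.04 crate edge top [0.86119839 0.49823763] [0.38110312 0.48885312] side [0.37660146 0.57586111] [0.87747669 0.54712531]
0.06 crate edge top [0.854281   0.49163005] [0.38140487 0.48238666] side [0.37518589 0.532625  ] [0.86272979 0.50465403]
0.08 crate edge top [0.84736361 0.48502247] [0.38170661 0.47592019] side [0.37377032 0.48938888] [0.84798288 0.46218275]
```

View pics/top_z.png

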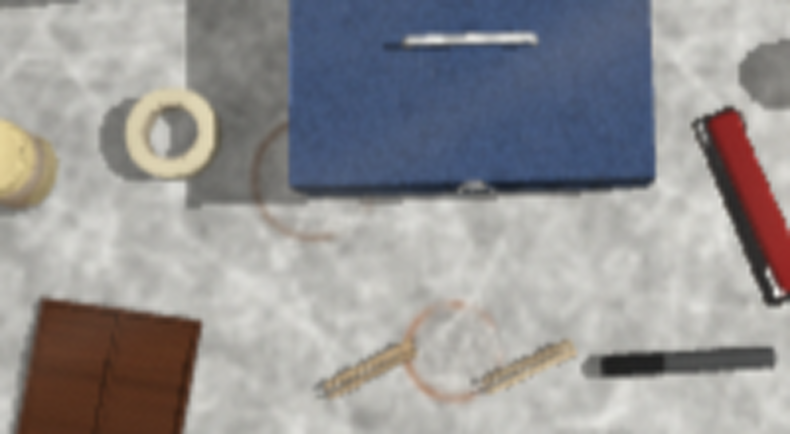

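The zoomed crop confirms the nearer ring as the tape, at top px about (173,223). The peg ends are at px (211.5,289.5)–(234.5,278) and (251.5,288)–(275.5,278). The marker is at px (278–326,281), and the stapler is clear of it. I'll go for the marker first.

```bash
cat > plan.py <<'E'
from h import *
import sys
from scipy.spatial.transform import Rotation as Ro
def plan(x,y,z,deg):
    s=r.read_state(); p=np.array(s['ee_pos']); R=Ro.from_quat(s['eef_rot']); M=R.as_matrix()
    cur=np.degrees(np.arctan2(M[1,0],M[0,0])); d=(deg-cur+180)%360-180
    a=np.radians(deg); c,n=np.cos(a),np.sin(a)
    T=np.array([[c,n,0],[n,-c,0],[0,0,-1]]); rv=(R.inv()*Ro.from_matrix(T)).as_rotvec()
    print('t %.2f pos'%s['time'],np.round(p,4),'yaw %.1f tilt %.3f'%(cur,M[2,2]),'width %.4f grip %.1f'%(s['width'],s['grip_force']))
    print('turn',np.round(rv,4),'then shift',np.round(T.T@(np.array([x,y,z])-p),4),'(old-frame shift)',np.round(M.T@(np.array([x,y,z])-p),4))
if __name__=='__main__': plan(*map(float,sys.argv[1:5]))
E
python3 - <<'E'
from h import *
for n,a,b in(('peg1',(211.5,289.5),(234.5,278)),('peg2',(251.5,288),(275.5,278.))):
    A,B=px2w('top',a,.008)[:2],px2w('top',b,.008)[:2];d=A-B
    print(n,(A+B)/2,np.hypot(*d),np.degrees(np.arctan2(d[1],d[0]))%180)
E
python3 plan.py .447 -.020 .12 91.5
```

```text
peg1 [0.44509334 0.20087795] 0.07247475613797762 115.01841736074769
peg2 [0.44412885 0.08566262] 0.07376747464570675 110.90406139008273
t 1.00 pos [ 0.1618 -0.6037  0.2226] yaw 15.0 tilt -1.000 width 0.0870 grip 0.0
turn [ 1.0000e-04  1.0000e-04 -1.3351e+00] then shift [0.576  0.3004 0.1026] (old-frame shift) [ 0.4266 -0.49    0.1025]
```

Call:
drive_tool(moves=[[[0,0,0,0,0,-0.148,1],[0,0,0,0,0,-0.148,1],[0,0,0,0,0,-0.148,1],[0,0,0,0,0,-0.148,1],[0,0,0,0,0,-0.148,1],[0,0,0,0,0,-0.148,0.6],[0,0,0,0,0,-0.148,0.6],[0,0,0,0,0,-0.148,0.6],[0,0,0,0,0,-0.148,0.6],[0,0,0,0,0,0,0.6]]])

```text
time: 2.0
ee_pos: [0.1617, -0.6038, 0.2226]
eef_rot: [0.698, 0.716, 0.0, 0.0]
ft_force: [0.7, -0.6, 0.1]
width: 0.0564
grip_force: 0.0
```

Call:
drive_tool(moves=[[[0.036,0.019,0,0,0,0,0.6],[0.036,0.019,0,0,0,0,0.6],[0.036,0.019,0,0,0,0,0.6],[0.036,0.019,0,0,0,0,0.6],[0.036,0.019,0,0,0,0,0.6],[0.036,0.019,0,0,0,0,0.6],[0.036,0.019,0,0,0,0,0.6],[0.036,0.019,0,0,0,0,0.6]]])

```text
time: 2.8
ee_pos: [0.3077, -0.3108, 0.2228]
eef_rot: [0.701, 0.713, -0.0, 0.0]
ft_force: [1.9, 0.0, 0.1]
width: 0.0527
grip_force: 0.0
```

Call:
drive_tool(moves=[[[0.036,0.019,0,0,0,0,0.6],[0.036,0.019,0,0,0,0,0.6],[0.036,0.019,0,0,0,0,0.6],[0.036,0.019,0,0,0,0,0.6],[0.036,0.019,0,0,0,0,0.6],[0.036,0.019,0,0,0,0,0.6],[0.036,0.019,0,0,0,0,0.6],[0.036,0.019,0,0,0,0,0.6],[0,0,0,0,0,0,0.6]]])

```text
time: 3.7
ee_pos: [0.454, -0.0155, 0.2231]
eef_rot: [0.698, 0.716, 0.001, 0.0]
ft_force: [0.4, 0.5, -1.6]
width: 0.0521
grip_force: 0.0
```

```bash
python3 plan.py .447 -.020 .004 91.5
```

```text
t 3.70 pos [ 0.454  -0.0155  0.2231] yaw 91.4 tilt -1.000 width 0.0521 grip 0.0
turn [ 0.0019 -0.0017 -0.001 ] then shift [-0.0043 -0.0071  0.2191] (old-frame shift) [-0.0047 -0.0075  0.2191]
```

Call:
drive_tool(moves=[[[-0.0045,-0.007,0.04,0,0,0,0.6],[0,0,0.04,0,0,0,0.6],[0,0,0.04,0,0,0,0.6],[0,0,0.04,0,0,0,0.6],[0,0,0.03,0,0,0,0.6],[0,0,0.019,0,0,0,0.6],[0,0,0.01,0,0,0,0.6],[0,0,0,0,0,0,0.6],[0,0,0,0,0,0,0.6]]])

```text
time: 4.6
ee_pos: [0.4462, -0.0257, 0.0043]
eef_rot: [0.699, 0.715, 0.0, 0.0]
ft_force: [-0.2, 0.2, 0.4]
width: 0.0525
grip_force: 0.0
```

Call:
drive_tool(moves=[[[0,0,0,0,0,0,0],[0,0,0,0,0,0,0],[0,0,0,0,0,0,0],[0,0,0,0,0,0,0],[0,0,0,0,0,0,0],[0,0,0,0,0,0,0],[0,0,0,0,0,0,0]]], squeeze=15)

```text
time: 5.3
ee_pos: [0.4456, -0.0256, 0.0036]
eef_rot: [0.699, 0.715, -0.0, 0.0]
ft_force: [-0.5, -0.6, 2.3]
width: 0.0165
grip_force: 15.0
```

```bash
python3 plan.py .440 -.323 .10 90
```

```text
t 5.30 pos [ 0.4456 -0.0256  0.0036] yaw 91.3 tilt -1.000 width 0.0165 grip 15.0
turn [0.0001 0.0002 0.023 ] then shift [-0.2974 -0.0056 -0.0964] (old-frame shift) [-0.2972 -0.0125 -0.0963]
```

Call:
drive_tool(moves=[[[0,0,-0.03,0,0,0,0],[0,0,-0.04,0,0,0,0],[0,0,-0.04,0,0,0,0],[0,0,-0.036,0,0,0.023,0],[-0.03,0,0,0,0,0,0],[-0.04,0,0,0,0,0,0],[-0.04,0,0,0,0,0,0],[-0.04,0,0,0,0,0,0],[-0.04,0,0,0,0,0,0],[-0.04,0,0,0,0,0,0]]])

```text
time: 6.3
ee_pos: [0.4452, -0.2572, 0.1494]
eef_rot: [0.707, 0.707, -0.0, 0.0]
ft_force: [1.0, 1.0, -0.0]
width: 0.017
grip_force: 15.0
```

Call:
drive_tool(moves=[[[-0.04,-0.005,0,0,0,0,0],[-0.034,0,0,0,0,0,0],[0,0,0.03,0,0,0,0],[0,0,0.03,0,0,0,0],[0,0,0,0,0,0,0],[0,0,0,0,0,0,0]]])

```text
time: 6.9
ee_pos: [0.4406, -0.3291, 0.0899]
eef_rot: [0.707, 0.707, 0.0, -0.0]
ft_force: [0.3, -0.0, -0.5]
width: 0.0171
grip_force: 15.0
```

```bash
python3 plan.py .441 -.330 .009 90
```

```text
t 6.90 pos [ 0.4406 -0.3291  0.0899] yaw 90.0 tilt -1.000 width 0.0171 grip 15.0
turn [-0.0004 -0.0008  0.0005] then shift [-0.0009  0.0004  0.0809] (old-frame shift) [-0.0009  0.0004  0.0809]
```

Call:
drive_tool(moves=[[[0,0,0.03,0,0,0,0],[0,0,0.03,0,0,0,0],[0,0,0.015,0,0,0,0],[0,0,0.006,0,0,0,0],[0,0,0,0,0,0,0],[0,0,0,0,0,0,0],[0,0,0,0,0,0,0.3],[0,0,0,0,0,0,0.3],[0,0,0,0,0,0,0.3]]])

```text
time: 7.8
ee_pos: [0.4408, -0.3298, 0.0091]
eef_rot: [0.707, 0.707, -0.0, 0.0]
ft_force: [0.2, 0.4, -0.2]
width: 0.0251
grip_force: 0.0
```

Call:
drive_tool(moves=[[[0,0,-0.02,0,0,0,0.3],[0,0,-0.04,0,0,0,0.4],[0,0,-0.04,0,0,0,0.4],[0,0,-0.04,0,0,0,0.4],[0,0,-0.03,0,0,0,0.4],[0,0,0,0,0,0,0.4]]])

```text
time: 8.4
ee_pos: [0.4426, -0.3306, 0.1833]
eef_rot: [0.707, 0.707, 0.0, 0.004]
ft_force: [-0.4, 0.4, -0.6]
width: 0.0351
grip_force: 0.0
```

```bash
python3 plan.py .444 .0857 .16 111; python3 - <<'E'
from h import *
im=snap('side','side1.png'); cv2.imwrite('pics/side1c.png',cv2.resize(im[180:350,210:350],None,fx=3.5,fy=3.5,interpolation=cv2.INTER_CUBIC))
E
```

```text
t 8.40 pos [ 0.4426 -0.3306  0.1833] yaw 90.0 tilt -1.000 width 0.0351 grip 0.0
turn [ 0.0044  0.0059 -0.3665] then shift [0.3881 0.1505 0.0233] (old-frame shift) [0.4164 0.0013 0.0212]
```

View pics/side1c.png

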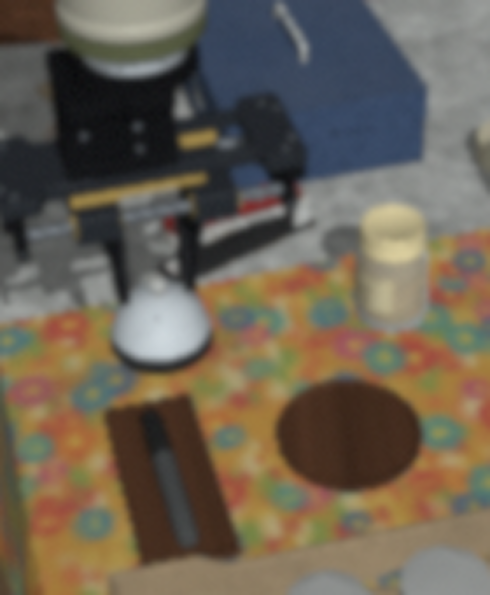

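The marker lies centred in the pen tray (crop px about (170,475)). Now peg 2.

Call:
drive_tool(moves=[[[0,0,0,0,0,-0.122,0.45],[0,0,0,0,0,-0.122,0.45],[0,0,0,0,0,-0.122,0.45],[0.03,0.012,0,0,0,0,0.45],[0.04,0.015,0,0,0,0,0.45],[0.04,0.015,0,0,0,0,0.45],[0.04,0.015,0,0,0,0,0.45],[0.04,0.015,0,0,0,0,0.45],[0.04,0.015,0,0,0,0,0.45],[0.04,0.015,0,0,0,0,0.45]]])

```text
time: 9.45
ee_pos: [0.4382, -0.0394, 0.1776]
eef_rot: [0.567, 0.824, -0.0, -0.0]
ft_force: [0.8, 0.2, -0.5]
width: 0.0393
grip_force: 0.0
```

Call:
drive_tool(moves=[[[0.04,0.015,0,0,0,0,0.45],[0.04,0.015,0,0,0,0,0.45],[0.04,0.018,0.02,0,0,0,0.45],[0,0,0.04,0,0,0,0.45],[0,0,0.03,0,0,0,0.45],[0,0,0,0,0,0,0.45],[0,0,0,0,0,0,0.45]]])

```text
time: 10.15
ee_pos: [0.4405, 0.0886, 0.0886]
eef_rot: [0.566, 0.824, -0.0, -0.001]
ft_force: [0.1, -0.0, 0.5]
width: 0.0393
grip_force: 0.0
```

```bash
python3 plan.py .444 .0857 .004 111
```

```text
t 10.15 pos [0.4405 0.0886 0.0886] yaw 111.0 tilt -1.000 width 0.0393 grip 0.0
turn [-0.0012 -0.0015  0.0001] then shift [-0.004   0.0022  0.0846] (old-frame shift) [-0.0041  0.0023  0.0846]
```

Call:
drive_tool(moves=[[[-0.004,0.002,0.03,0,0,0,0.45],[0,0,0.03,0,0,0,0.45],[0,0,0.017,0,0,0,0.45],[0,0,0.008,0,0,0,0.45],[0,0,0,0,0,0,0.45],[0,0,0,0,0,0,0.45]]])

```text
time: 10.75
ee_pos: [0.4455, 0.0853, 0.005]
eef_rot: [0.567, 0.824, 0.001, 0.001]
ft_force: [-0.3, 0.3, 0.2]
width: 0.0393
grip_force: 0.0
```

Call:
drive_tool(moves=[[[0,0,0,0,0,0,0],[0,0,0,0,0,0,0],[0,0,0,0,0,0,0],[0,0,0,0,0,0,0],[0,0,0,0,0,0,0],[0,0,0,0,0,0,0]]], squeeze=15)

```text
time: 11.35
ee_pos: [0.4445, 0.0853, 0.0037]
eef_rot: [0.567, 0.824, 0.0, 0.0]
ft_force: [-0.6, -0.5, 3.9]
width: 0.0127
grip_force: 15.0
```

Call:
drive_tool(moves=[[[0,0,-0.02,0,0,0,0],[0,0,-0.04,0,0,0,0],[0,0,-0.04,0,0,0,0],[0,0,-0.03,0,0,0,0],[0,0,0,0,0,0,0],[0,0,0,0,0,0,0]]])

```text
time: 11.95
ee_pos: [0.4445, 0.0848, 0.1335]
eef_rot: [0.567, 0.824, -0.0, 0.001]
ft_force: [0.1, 0.0, -0.8]
width: 0.0127
grip_force: 15.0
```

```bash
cat > tgt.py <<'E'
import numpy as np,sys
from plan import *
# peg tray frame: centre C, x axis (rib) at 170.5 deg -> bay offset d along +80.5deg
d,z=float(sys.argv[1]),float(sys.argv[2]); a=np.radians(80.5)
x,y=np.array([.443,.389])+d*np.array([np.cos(a),np.sin(a)]); print('target',x,y); plan(x,y,z,170.5)
E
python3 tgt.py .020 .12
```

```text
target 0.44630095211721355 0.40872571203074465
t 11.95 pos [0.4445 0.0848 0.1335] yaw 110.9 tilt -1.000 width 0.0127 grip 15.0
turn [-2.0000e-04  1.5000e-03 -1.0398e+00] then shift [0.0517 0.3197 0.0135] (old-frame shift) [0.3019 0.1173 0.0132]
```

Call:
drive_tool(moves=[[[0,0,0,0,0,-0.13,0],[0,0,0,0,0,-0.13,0],[0,0,0,0,0,-0.13,0],[0,0,0,0,0,-0.13,0],[0,0,0,0,0,-0.13,0],[0,0,0,0,0,-0.13,0],[0,0,0,0,0,-0.13,0],[0,0,0,0,0,-0.13,0],[0.005,0.03,0,0,0,0,0],[0.006,0.04,0,0,0,0,0]]])

```text
time: 12.95
ee_pos: [0.4447, 0.1544, 0.1318]
eef_rot: [0.085, 0.996, -0.001, -0.001]
ft_force: [0.6, 0.4, 1.0]
width: 0.0127
grip_force: 15.0
```

Call:
drive_tool(moves=[[[0.006,0.04,0,0,0,0,0],[0.006,0.04,0,0,0,0,0],[0.006,0.04,0,0,0,0,0],[0.006,0.04,0,0,0,0,0],[0.006,0.04,0,0,0,0,0],[0.006,0.03,0,0,0,0,0],[0.005,0.02,0,0,0,0,0],[0,0,0,0,0,0,0],[0,0,0,0,0,0,0]]])

```text
time: 13.85
ee_pos: [0.4446, 0.4093, 0.1317]
eef_rot: [0.082, 0.997, -0.001, -0.001]
ft_force: [1.5, -0.3, -0.6]
width: 0.0128
grip_force: 15.0
```

```bash
python3 tgt.py .020 .0092;  python3 - <<'E'
from h import *
im=snap('top','top2.png'); cv2.imwrite('pics/top2c.png',cv2.resize(im[190:340,90:250],None,fx=4,fy=4,interpolation=cv2.INTER_CUBIC))
E
```

```text
target 0.44630095211721355 0.40872571203074465
t 13.85 pos [0.4446 0.4093 0.1317] yaw 170.6 tilt -1.000 width 0.0128 grip 15.0
turn [-0.002  -0.0019  0.0025] then shift [-0.0018 -0.0003  0.1225] (old-frame shift) [-0.002  -0.      0.1225]
```

View pics/top2c.png

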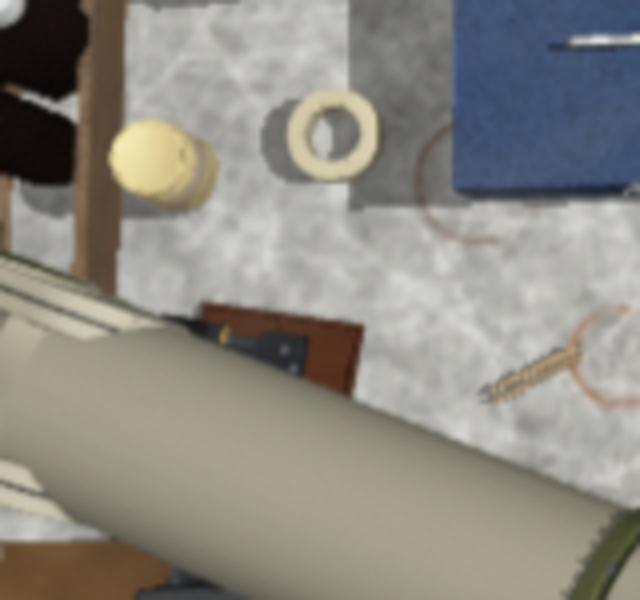

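The gripper is above the peg tray with the peg. I'll descend in two stages because of the crate wall.

Call:
drive_tool(moves=[[[-0.002,0,0.03,0,0,0,0],[0,0,0.03,0,0,0,0],[0,0,0.02,0,0,0,0],[0,0,0.015,0,0,0,0],[0,0,0.005,0,0,0,0],[0,0,0.005,0,0,0,0],[0,0,0,0,0,0,0]]])

```text
time: 14.6
ee_pos: [0.4478, 0.4091, 0.0287]
eef_rot: [0.082, 0.997, 0.0, 0.0]
ft_force: [0.9, -0.2, 0.5]
width: 0.0128
grip_force: 15.0
```

```bash
python3 tgt.py .020 .0085; python3 -c "
from h import *
print(r.read_state()['ft_force'])"
```

```text
target 0.44630095211721355 0.40872571203074465
t 14.60 pos [0.4478 0.4091 0.0287] yaw 170.5 tilt -1.000 width 0.0128 grip 15.0
turn [0.0002 0.0003 0.0006] then shift [ 0.0014 -0.0006  0.0202] (old-frame shift) [ 0.0014 -0.0006  0.0202]
[ 0.91997004 -0.20496439  0.50321951]
```

Call:
drive_tool(moves=[[[0.001,0,0.005,0,0,0,0],[0,0,0.005,0,0,0,0],[0,0,0.005,0,0,0,0],[0,0,0.005,0,0,0,0],[0,0,0,0,0,0,0],[0,0,0,0,0,0,0],[0,0,0,0,0,0,0.25],[0,0,0,0,0,0,0.25],[0,0,0,0,0,0,0.25]]])

```text
time: 15.5
ee_pos: [0.4466, 0.4093, 0.0086]
eef_rot: [0.082, 0.997, -0.0, 0.0]
ft_force: [0.3, -0.3, 1.1]
width: 0.0209
grip_force: 0.0
```

Call:
drive_tool(moves=[[[0,0,-0.015,0,0,0,0.25],[0,0,-0.03,0,0,0,0.45],[0,0,-0.04,0,0,0,0.45],[0,0,-0.04,0,0,0,0.45],[0,0,0,0,0,0.13,0.45],[0,0,0,0,0,0.13,0.45],[0,0,0,0,0,0.13,0.45],[0,0,0,0,0,0.13,0.45],[0,0,0,0,0,0.13,0.45],[0,0,0,0,0,0.13,0.45]]])

```text
time: 16.5
ee_pos: [0.4464, 0.4097, 0.1348]
eef_rot: [0.457, 0.889, 0.0, 0.0]
ft_force: [0.1, -1.0, 0.1]
width: 0.0391
grip_force: 0.0
```

```bash
python3 plan.py .445 .201 .1 115
```

```text
t 16.50 pos [0.4464 0.4097 0.1348] yaw 125.6 tilt -1.000 width 0.0391 grip 0.0
turn [ 0.0009 -0.0003  0.1848] then shift [-0.1885 -0.0894  0.0348] (old-frame shift) [-0.1689 -0.1226  0.0347]
```

Call:
drive_tool(moves=[[[0,0,0,0,0,0.092,0.45],[0,0,0,0,0,0.092,0.45],[-0.03,-0.015,0,0,0,0,0.45],[-0.04,-0.02,0,0,0,0,0.45],[-0.04,-0.02,0,0,0,0,0.45],[-0.04,-0.02,0,0,0,0,0.45],[-0.038,-0.014,0.02,0,0,0,0.45],[0,0,0.015,0,0,0,0.45],[0,0,0,0,0,0,0.45],[0,0,0,0,0,0,0.45]]])

```text
time: 17.5
ee_pos: [0.4463, 0.203, 0.0994]
eef_rot: [0.534, 0.845, 0.0, -0.0]
ft_force: [-0.2, 0.6, -0.2]
width: 0.0389
grip_force: 0.0
```

```bash
python3 plan.py .445 .201 .004 115;  python3 - <<'E'
from h import *
im=snap('top','top3.png'); im2=snap('side','side3.png')
a=cv2.resize(im[225:325,125:235],(480,436),interpolation=cv2.INTER_CUBIC)
b=cv2.resize(im2[165:200,190:250],(300,175),interpolation=cv2.INTER_CUBIC); a2=np.zeros((436,800,3),np.uint8); a2[:,:480]=a; a2[:175,490:790]=b; cv2.imwrite('pics/c3.png',a2)
E
```

```text
t 17.50 pos [0.4463 0.203  0.0994] yaw 115.4 tilt -1.000 width 0.0389 grip 0.0
turn [ 0.0007 -0.0007  0.0077] then shift [-0.0013 -0.002   0.0954] (old-frame shift) [-0.0013 -0.0021  0.0954]
```

View pics/c3.png

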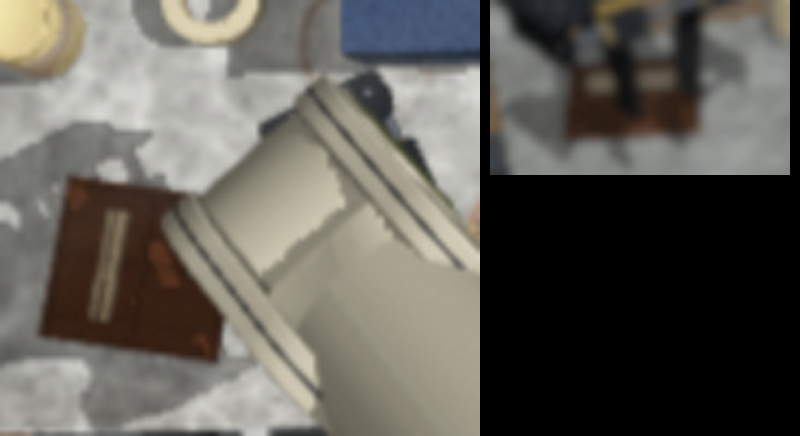

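The first peg lies flat in the left bay (crop px about (108,265)), along the rib and clear of it. Now peg 1.

Call:
drive_tool(moves=[[[-0.001,-0.002,0.03,0,0,0,0.45],[0,0,0.03,0,0,0,0.45],[0,0,0.025,0,0,0,0.45],[0,0,0.01,0,0,0,0.45],[0,0,0,0,0,0,0.45],[0,0,0,0,0,0,0.45]]])

```text
time: 18.2
ee_pos: [0.4457, 0.2006, 0.0047]
eef_rot: [0.535, 0.845, 0.001, 0.0]
ft_force: [0.6, -1.1, 0.1]
width: 0.039
grip_force: 0.0
```

Call:
drive_tool(moves=[[[0,0,0,0,0,0,0],[0,0,0,0,0,0,0],[0,0,0,0,0,0,0],[0,0,0,0,0,0,0],[0,0,0,0,0,0,0],[0,0,0,0,0,0,0]]], squeeze=15)

```text
time: 18.8
ee_pos: [0.4454, 0.1995, 0.0038]
eef_rot: [0.535, 0.845, 0.0, 0.0]
ft_force: [-0.2, -1.5, 3.9]
width: 0.0132
grip_force: 15.0
```

Call:
drive_tool(moves=[[[0,0,-0.02,0,0,0,0],[0,0,-0.04,0,0,0,0],[0,0,-0.04,0,0,0,0],[0,0,0,0,0,-0.138,0],[0,0,0,0,0,-0.138,0],[0,0,0,0,0,-0.138,0],[0,0,0,0,0,-0.138,0],[0,0,0,0,0,-0.138,0],[0,0,0,0,0,-0.138,0],[0,0,0,0,0,-0.138,0]]])

```text
time: 19.8
ee_pos: [0.445, 0.1995, 0.1034]
eef_rot: [0.078, 0.997, -0.0, -0.0]
ft_force: [-0.3, 0.7, -0.3]
width: 0.013
grip_force: 15.0
```

```bash
python3 tgt.py -.024 .1
```

```text
target 0.43903885745934373 0.36532914556310647
t 19.80 pos [0.445  0.1995 0.1034] yaw 171.0 tilt -1.000 width 0.0130 grip 15.0
turn [-0.0002 -0.0001  0.0087] then shift [0.0332 0.1626 0.0034] (old-frame shift) [0.0318 0.1629 0.0034]
```

Call:
drive_tool(moves=[[[0.008,0.04,0,0,0,0.008,0],[0.008,0.04,0,0,0,0,0],[0.008,0.04,0,0,0,0,0],[0.008,0.042,0,0,0,0,0],[0,0,0.03,0,0,0,0],[0,0,0.03,0,0,0,0],[0,0,0,0,0,0,0],[0,0,0,0,0,0,0]]])

```text
time: 20.6
ee_pos: [0.4406, 0.3646, 0.0438]
eef_rot: [0.085, 0.996, -0.0, -0.0]
ft_force: [0.2, 0.2, 0.1]
width: 0.0125
grip_force: 15.0
```

```bash
python3 tgt.py -.024 .0085
```

```text
target 0.43903885745934373 0.36532914556310647
t 20.60 pos [0.4406 0.3646 0.0438] yaw 170.2 tilt -1.000 width 0.0125 grip 15.0
turn [-0.0004 -0.0009 -0.0049] then shift [0.0016 0.0005 0.0353] (old-frame shift) [0.0016 0.0005 0.0353]
```

Call:
drive_tool(moves=[[[0.001,0,0.015,0,0,0,0],[0,0,0.012,0,0,0,0],[0,0,0.008,0,0,0,0],[0,0,0,0,0,0,0],[0,0,0,0,0,0,0],[0,0,0,0,0,0,0.25],[0,0,0,0,0,0,0.25],[0,0,0,0,0,0,0.25]]])

```text
time: 21.4
ee_pos: [0.4399, 0.3648, 0.0087]
eef_rot: [0.085, 0.996, 0.0, 0.0]
ft_force: [-0.0, -0.5, -0.7]
width: 0.0209
grip_force: 0.0
```

Call:
drive_tool(moves=[[[0,0,-0.015,0,0,0,0.25],[0,0,-0.03,0,0,0,0.5],[0,0,-0.04,0,0,0,1],[0,0,-0.04,0,0,0,1],[0,0,-0.04,0,0,0.1,1],[0,0,0,0,0,0.14,1],[0,0,0,0,0,0.14,1],[0,0,0,0,0,0.14,1],[0,0,0,0,0,0.14,1],[0,0,0,0,0,0.14,1]]])

```text
time: 22.4
ee_pos: [0.4395, 0.3651, 0.1747]
eef_rot: [0.469, 0.883, 0.0, 0.0]
ft_force: [1.2, 0.1, 0.2]
width: 0.0832
grip_force: 0.0
```

```bash
python3 plan.py .6205 .343 .12 119; python3 - <<'E'
from h import *
for d in r.place_of('side','tape_c')[:3]: pass
im=snap('side','s4.png')
for d in r.find_in('side','tape_c')+r.place_of('side','tape_c'): print(d, px2w('side',d['at'],.012) if 'at' in d else '')
E
```

```text
t 22.40 pos [0.4395 0.3651 0.1747] yaw 124.1 tilt -1.000 width 0.0832 grip 0.0
turn [ 0.0009 -0.0001  0.0887] then shift [-0.107   0.1476  0.0547] (old-frame shift) [-0.1197  0.1374  0.0549]
{'bbox': [347.3, 214.8, 363.0, 229.2], 'conf': 0.52} 
{'at': [353.3, 221.3], 'conf': 0.6} [ 0.84094922 -0.0201385   0.012     ]
{'at': [311.7, 304.5], 'conf': 0.39} [ 0.5844917  -0.33766858  0.012     ]
{'at': [266.1, 181.0], 'conf': 0.38} [0.62857901 0.33964861 0.012     ]
```

Call:
drive_tool(moves=[[[0,0,0,0,0,0.088,1],[-0.025,0.035,0,0,0,0,1],[-0.03,0.04,0,0,0,0,1],[-0.03,0.04,0,0,0,0,1],[-0.022,0.033,0.02,0,0,0,1],[0,0,0.03,0,0,0,1],[0,0,0,0,0,0,1],[0,0,0,0,0,0,1]]])

```text
time: 23.4
ee_pos: [0.6203, 0.3446, 0.124]
eef_rot: [0.504, 0.864, -0.0, -0.001]
ft_force: [0.4, 0.3, 0.9]
width: 0.0873
grip_force: 0.0
```

```bash
python3 plan.py .622 .342 .005 119; python3 - <<'E'
from h import *
im=snap('top','top5.png'); im2=snap('side','side5.png')
a=cv2.resize(im[190:320,115:235],(430,466),interpolation=cv2.INTER_CUBIC)
b=cv2.resize(im2[140:200,195:295],(360,216),interpolation=cv2.INTER_CUBIC); a2=np.zeros((466,800,3),np.uint8); a2[:,:430]=a; a2[:216,435:795]=b; cv2.imwrite('pics/c5.png',a2)
E
```

```text
t 23.40 pos [0.6203 0.3446 0.124 ] yaw 119.5 tilt -1.000 width 0.0873 grip 0.0
turn [-0.0011 -0.001   0.0089] then shift [-0.0031  0.0002  0.119 ] (old-frame shift) [-0.0032  0.0003  0.119 ]
```

View pics/c5.png

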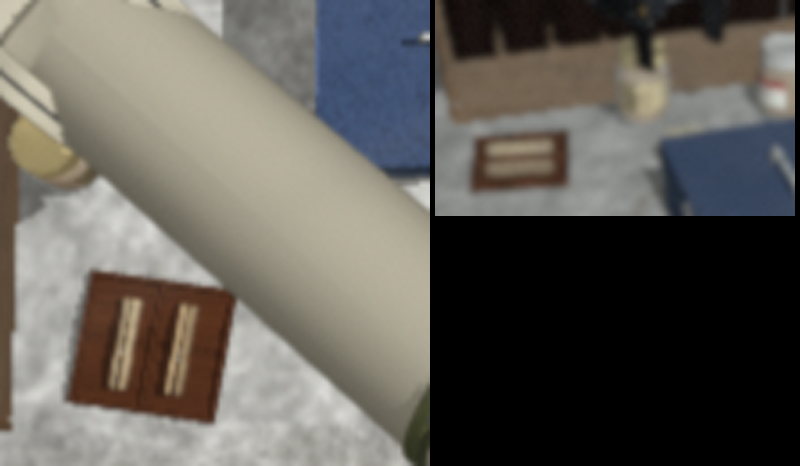

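Both pegs lie one per bay, along the rib (crop px (125,343) and (180,350)). Now descending on the tape.

Call:
drive_tool(moves=[[[-0.003,0,0.03,0,0,0,1],[0,0,0.03,0,0,0,1],[0,0,0.02,0,0,0,1],[0,0,0.01,0,0,0,1],[0,0,0.005,0,0,0,1],[0,0,0,0,0,0,1],[0,0,0.005,0,0,0,1],[0,0,0.005,0,0,0,1],[0,0,0.005,0,0,0,1],[0,0,0,0,0,0,1]]])

```text
time: 24.5
ee_pos: [0.6224, 0.3411, 0.0127]
eef_rot: [0.505, 0.863, -0.001, -0.0]
ft_force: [-0.9, -0.6, 0.6]
width: 0.0868
grip_force: 0.0
```

```bash
python3 plan.py .622 .342 .006 119; python3 -c "
from h import *
print(r.read_state()['ft_force'])"
```

```text
t 24.50 pos [0.6224 0.3411 0.0127] yaw 119.3 tilt -1.000 width 0.0868 grip 0.0
turn [-0.0012  0.0002  0.0059] then shift [0.001  0.0001 0.0067] (old-frame shift) [0.001  0.0001 0.0067]
[-0.89078369 -0.61919724  0.60917086]
```

Call:
drive_tool(moves=[[[0.001,0,0.004,0,0,0,1],[0,0,0.002,0,0,0,1],[0,0,0,0,0,0,0],[0,0,0,0,0,0,0],[0,0,0,0,0,0,0],[0,0,0,0,0,0,0],[0,0,0,0,0,0,0],[0,0,0,0,0,0,0],[0,0,0,0,0,0,0]]], squeeze=20)

```text
time: 25.4
ee_pos: [0.6224, 0.3423, 0.0077]
eef_rot: [0.505, 0.863, 0.0, 0.0]
ft_force: [0.3, 0.4, 1.3]
width: 0.0652
grip_force: 20.0
```

Call:
drive_tool(moves=[[[0,0,-0.01,0,0,0,0],[0,0,-0.03,0,0,0,0],[0,0,-0.04,0,0,0,0],[0,0,-0.04,0,0,0,0],[0,0,-0.04,0,0,0,0],[0,0,-0.03,0,0,0,0],[0,0,0,0,0,0,0],[0,0,0,0,0,0,0]]])

```text
time: 26.2
ee_pos: [0.6222, 0.3425, 0.1984]
eef_rot: [0.505, 0.863, 0.0, 0.0]
ft_force: [-1.0, 0.4, -1.1]
width: 0.0651
grip_force: 20.0
```

```bash
python3 plan.py .579 -.326 .2 61
```

```text
t 26.20 pos [0.6222 0.3425 0.1984] yaw 119.3 tilt -1.000 width 0.0651 grip 20.0
turn [ 1.2000e-03 -4.0000e-04  1.0183e+00] then shift [-0.6056  0.2863 -0.0016] (old-frame shift) [-0.5615 -0.3653 -0.0019]
```

Call:
drive_tool(moves=[[[0,0,0,0,0,0.127,0],[0,0,0,0,0,0.127,0],[0,0,0,0,0,0.127,0],[0,0,0,0,0,0.127,0],[0,0,0,0,0,0.127,0],[0,0,0,0,0,0.127,0],[0,0,0,0,0,0.127,0],[0,0,0,0,0,0.127,0],[-0.026,0.012,0,0,0,0,0],[-0.034,0.016,0,0,0,0,0]]])

```text
time: 27.2
ee_pos: [0.616, 0.2773, 0.1954]
eef_rot: [0.86, 0.51, -0.001, -0.001]
ft_force: [0.8, -0.6, -0.2]
width: 0.0656
grip_force: 20.0
```

Call:
drive_tool(moves=[[[-0.034,0.016,0,0,0,0,0],[-0.034,0.016,0,0,0,0,0],[-0.034,0.016,0,0,0,0,0],[-0.034,0.016,0,0,0,0,0],[-0.034,0.016,0,0,0,0,0],[-0.034,0.016,0,0,0,0,0],[-0.034,0.016,0,0,0,0,0],[-0.034,0.016,0,0,0,0,0],[-0.034,0.016,0,0,0,0,0],[-0.034,0.016,0,0,0,0,0]]])

```text
time: 28.2
ee_pos: [0.5925, -0.1004, 0.1961]
eef_rot: [0.861, 0.508, -0.001, -0.001]
ft_force: [0.6, 0.3, -0.9]
width: 0.065
grip_force: 20.0
```

Call:
drive_tool(moves=[[[-0.034,0.016,0,0,0,0,0],[-0.034,0.016,0,0,0,0,0],[-0.034,0.016,0,0,0,0,0],[-0.034,0.016,0,0,0,0,0],[-0.034,0.016,0,0,0,0,0],[-0.034,0.016,0,0,0,0,0],[0,0,0,0,0,0,0],[0,0,0,0,0,0,0]]])

```text
time: 29.0
ee_pos: [0.5781, -0.3244, 0.1958]
eef_rot: [0.862, 0.508, -0.001, -0.001]
ft_force: [0.5, 0.7, -0.5]
width: 0.0654
grip_force: 20.0
```

```bash
python3 plan.py .579 -.326 .03 61
```

```text
t 29.00 pos [ 0.5781 -0.3244  0.1958] yaw 61.0 tilt -1.000 width 0.0654 grip 20.0
turn [-0.0028 -0.0001  0.0002] then shift [-0.001   0.0015  0.1658] (old-frame shift) [-0.001   0.002   0.1658]
```

Call:
drive_tool(moves=[[[-0.001,0.002,0.03,-0.003,0,0,0],[0,0,0.04,0,0,0,0],[0,0,0.04,0,0,0,0],[0,0,0.03,0,0,0,0],[0,0,0.015,0,0,0,0],[0,0,0.01,0,0,0,0],[0,0,0,0,0,0,0],[0,0,0,0,0,0,0]]])

```text
time: 29.8
ee_pos: [0.5818, -0.3259, 0.034]
eef_rot: [0.861, 0.509, 0.001, 0.002]
ft_force: [0.5, -0.2, 0.5]
width: 0.0656
grip_force: 20.0
```

```bash
python3 plan.py .579 -.326 .012 61
```

```text
t 29.80 pos [ 0.5818 -0.3259  0.034 ] yaw 61.1 tilt -1.000 width 0.0656 grip 20.0
turn [ 0.005  -0.0001  0.0024] then shift [-0.0015 -0.0024  0.022 ] (old-frame shift) [-0.0014 -0.0025  0.022 ]
```

Call:
drive_tool(moves=[[[-0.001,-0.002,0.008,0.003,0,0,0],[0,0,0.008,0,0,0,0],[0,0,0.006,0,0,0,0],[0,0,0,0,0,0,0],[0,0,0,0,0,0,0],[0,0,0,0,0,0,0.87],[0,0,0,0,0,0,0.87],[0,0,0,0,0,0,0.87],[0,0,0,0,0,0,0.87]]])

```text
time: 30.7
ee_pos: [0.5787, -0.3257, 0.0105]
eef_rot: [0.861, 0.508, 0.0, 0.0]
ft_force: [0.3, -0.1, 0.1]
width: 0.0753
grip_force: 0.0
```

Call:
drive_tool(moves=[[[0,0,-0.01,0,0,0,0.87],[0,0,-0.02,0,0,0,0.87],[0,0,-0.04,0,0,0,0.87],[0,0,-0.04,0,0,0,0.87],[0,0,-0.04,0,0,0,0.87],[-0.01,0.03,-0.03,0,0,0,0.87],[-0.01,0.04,-0.03,0,0,0,0.87],[0,0,-0.03,0,0,0,0.87],[0,0,0,0,0,0,0.87],[0,0,0,0,0,0,0.87]]])

```text
time: 31.7
ee_pos: [0.63, -0.3762, 0.251]
eef_rot: [0.861, 0.509, 0.001, 0.001]
ft_force: [-0.4, 0.5, -0.7]
width: 0.0756
grip_force: 0.0
```

```bash
python3 - <<'E'
from h import *
im=snap('top','top6.png'); im2=snap('side','side6.png')
for n in('top','side'):
  for q,z in(('tape_c',.016),('honey_jar_c',.046),('peach_jar_c',.046),('marker_c',.0125)):
    print(n,q,[(np.round(px2w(n,d['at'],z)[:2],3),round(d['conf'],2)) for d in r.place_of(n,q)][:3])
cv2.imwrite('pics/c6.png',cv2.resize(im2[150:350,190:390],(600,600),interpolation=cv2.INTER_CUBIC))
cv2.imwrite('pics/c6t.png',cv2.resize(im[190:320,110:450],(800,306),interpolation=cv2.INTER_CUBIC))
E
```

```text
top tape_c [(array([ 0.843, -0.029]), 0.81), (array([ 0.577, -0.328]), 0.75)]
top honey_jar_c [(array([ 0.659, -0.206]), 0.65), (array([ 0.445, -0.319]), 0.33)]
top peach_jar_c [(array([0.6  , 0.455]), 0.57), (array([0.452, 0.384]), 0.5)]
top marker_c [(array([ 0.441, -0.329]), 0.7)]
side tape_c [(array([ 0.569, -0.332]), 0.76), (array([ 0.847, -0.032]), 0.66)]
side honey_jar_c [(array([ 0.663, -0.192]), 0.9)]
side peach_jar_c [(array([0.595, 0.474]), 0.86), (array([ 0.439, -0.372]), 0.48), (array([0.443, 0.322]), 0.22)]
side marker_c [(array([0.62 , 0.531]), 0.75), (array([ 0.447, -0.336]), 0.49)]
```

View pics/c6.png

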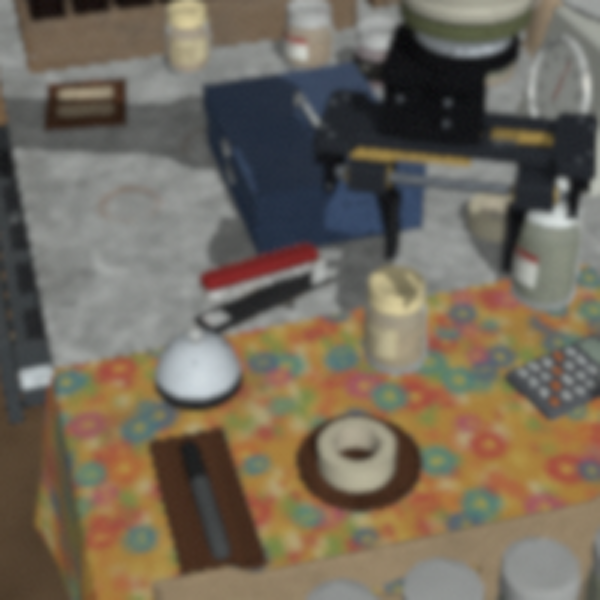

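View pics/c6t.png

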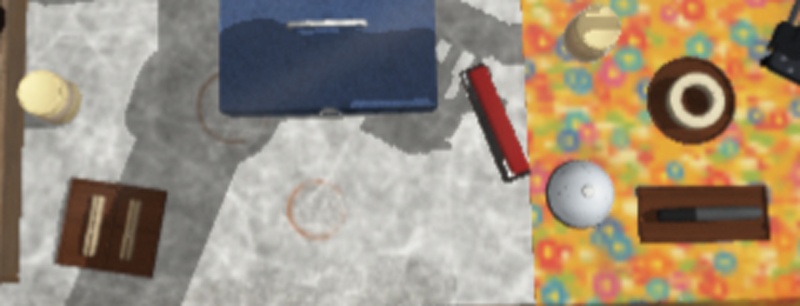

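The tape sits in the dish, the marker lies centred in the pen tray and there is one peg in each bay. Both jars are where they stood and the gripper is clear, so I'm handing in.

```bash
python3 -c "
from bench import r
print(r.close_job())"
```

```text
the job is handed in; nothing more can be done
None
```

I sorted everything and handed the job in: the marker is in the long tray, the tape in the round dish and one peg in each bay. The final pictures show both jars where they stood, but the hand-in gave no verdict.

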